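# Unclamp the offcut tray and empty it into the scrap tub

## Robot

A 6-joint arm with a two-finger parallel gripper is mounted at the origin on the work surface. World frame = base frame: x ahead of the robot, y to its left, z up, the work surface at z = 0. Lengths are in m, angles in rad, forces in N, time in s.
With the tool pointing down it reaches from about 0.35 to 0.975 m from the base axis. Payload 4.9 kg.
Tool frame: the origin (TCP) lies midway between the tips of the shut fingers; the grasp point (between the pads) lies 19 mm behind it; z points along the fingers, y is the direction in which the jaws open and shut (so a half turn about z gives the same grasp; the last joint's range is limited). The gripper opens to 85 mm and grips with 20 to 120 N. Pads are 22 mm wide; open, the fingers measure 114 mm over their backs; the gripper's body (76 mm by 85 mm) begins 54 mm behind the grasp point. The pads swing forward as they close: fully open they stand 13 mm farther back than shut.
Start: joints at [-1.327, 0.053, 1.613, -0, 1.476, -0.119], TCP at [0.222, -0.584, 0.231] pointing down, gripper open.
Joint ranges: [-3.01, 3.01], [-1.01, 2.22], [0.06, 2.58], [-1.02, 4.17], [0.09, 2.62], [-3.14, 3.14]. Speed limits (rad/s): [2.57, 2.57, 3.14, 3.14, 3.14, 3.14].

## Interface

Orientations are given as [roll, pitch, yaw] about the fixed x, y, z axes, in that order (R = Rz(yaw) Ry(pitch) Rx(roll)).
In Python, from station import ctrl gives the robot as it stands. The module is installed in compiled form; this text tells all that it offers.
- The arm moves only by the shell command python3 -m creep 'ROWS' [OPENING] [FORCE]. ROWS is JSON, a list of rows, each a list of 2 entries, a list of its own where there are three numbers: the shift along the tool's x, y, z in m, then the turn about the tool's z in degrees. In form: [[[dx, dy, dz], spin], ...]. A call has 1 to 12 rows; each row shifts and turns the commanded pose from where the row before left it, along the tool's axes as they then stand; what a row does not reach is not made up. A row lasts 1/12 s, in which the tool goes at most 41.7 mm and 7.16 degrees, less where a joint would pass 70% of its speed; a pose out of reach is approached as far as the arm can. A call is refused whole if a number of a shift passes 0.0417 or a number of a turn 7.16, either way. A call with a gripper value outside its range is refused whole. OPENING is the gripper command: -1 is shut, 1 is fully open, values between are in proportion, set as the call begins (- or left out, the last holds). The fingers move at their own pace and stop on an object; FORCE is the grip in N (left out, the last holds). Time passes only in rows, so rows that do not move let the fingers close. It gives the time, the measured TCP pose, the force and the opening at its end, in the units of the state.
- ctrl.read_state(): the state, without advancing time (a new reading comes with each control period).
- ctrl.get_image(name): name is "scene" or "top"; returns a dict with "image" (420x560x3 uint8, red, green, blue), "z_map" (420x560 float32, m along the optical axis (not along the pixel's ray), 0 where there is no reading), "fx", "fy", "cx", "cy" (pixels), "rvec" (rotation vector, rad) and "tvec" (3), from world to camera coordinates, as OpenCV has them. Camera axes: x right, y down, z forward; pixel columns grow to the right and rows downward; lengths in m; the calibration is good to about 2 mm. A picture is of the moment at which its call begins.
- ctrl.job_done(): hands the job in, once; it reports no verdict.
The state is a dict: "t": time; "joint_pos": joint angles; "qvel": joint speeds; "joint_efforts": joint torques, N m; "ee_pos": TCP position; "eef_rot": TCP orientation; "force": force on the tool from outside, world axes, zero at the start; "wrist_torque": the same for the moment, N m; "gripper_width": finger opening in m.
Only numpy, scipy, OpenCV 4.12 (cv2) and the standard library are available. Lean on these libraries where they do the work, as an engineer would, in place of code of your own. Each camera call takes 0.05 s, during which the arm holds its last target. There are 200 camera calls.

## Task

Swing the clamp lever on the wooden board up until it stands open, so that the aluminium tray is freed, and leave it open. Then lift the tray by its bridge handle and tip all three foam offcuts off its open front end into the clear scrap tub, without touching the offcuts with the fingers. Set the empty tray back down flat on the board or the bare table, and leave the knife, the bark and the glue jar where they are.

Things in the scene. Friction and masses are not known exactly. Their poses are not given: they have to be found in the camera images.
- board: Fixed wooden work board under the tray, 340 mm (x -160 to +180) by 260 mm (y) by 18 mm thick. Origin on the table surface, below the tray's middle at the start; x points along the tray to the clamp dock at the far end, y to the left as seen from the tray's open front, z up. Its yaw is within 0.25 rad of 0. On the left or the right of the robot.
- dock (a point): Middle of the clamp dock, on the board's top, at board (130, 0, 18) mm, same axes. Black posts 30 mm long in x stand on both sides: the hinge post at y -80 to -40 (its steel fork reaches 81 mm above the table) and the lower catch post at y +40 to +52 (top 60 mm above the table). The tray's tongue lies between them under the lever.
- lever (a joint): Angle of the clamp lever (rad): 0 shut (level along the board's +y, across the tray's tongue, locking it down), growing as its free end swings up, turning about the board's +x axis through lever_hinge; 1.57 upright, stop at 1.75. Starts at 0 to 0.08. It stays where it is left; 1 to 2 N at the grip moves it. Open means past 1.2.
- lever_hinge (a point): Hinge axis of the lever, at board (130, -65, 68) mm. The lever is a steel bar 14 mm wide and 12 mm high. Standing upright its top is 240 mm above the table: carry the tray over or around it.
- lever_grip (a point): Middle of the black grip on the lever's free end, a block 24 mm (along the board's x) by 32 by 32 mm, 155 mm along the lever from the hinge and 6 mm above the bar's middle; shut it is 74 mm above the table, with 40 mm free below it. Pinched from above across its 24 mm it can turn between the fingers as the lever swings.
- tray: Loose aluminium tray, 0.2 to 0.4 kg: floor 210 mm (x) by 150 mm (y) by 5 mm; sides and back (+x) have walls 5 mm thick, up to 30 mm; the front (-x) end is open. Offcuts begin to slide at 18 to 26 degrees of tilt; 45 degrees empties it. Origin at the middle of the underside, z up; at the start it lies on the board, axes alike within 0.02 rad, origin 18 mm above the table.
- tray_tongue (a point): Middle of the cross-bar (15 by 120 by 8 mm, along y) that ends the flat tongue (50 mm wide) at the tray's back, at tray (157, 0, 24) mm. It lies 5 mm behind the two posts of the dock (the back wall 10 mm in front of them, 15 mm free on each side of the tongue), so the freed tray must first be lifted straight up by at least 60 mm.
- tray_handle (a point): Middle of the tray's handle: a straight dark steel bar bridging the tray from side to side over its middle (along the tray's y, 160 mm long, 16 mm thick along x, 22 mm high), 85 mm above the tray's underside. Grasp across the 16 mm from above. The offcuts pass freely under it (69 mm above the floor).
- offcut_block: Plain rounded block 42 by 60 by 36 mm high. Loose rigid white foam offcut, 17 to 35 g, lying in the tray; origin at the centre of its underside, z up as it lies at the start. 
- offcut_step: Stepped piece 42 by 60 mm, 38 mm high. Loose rigid white foam offcut, 17 to 35 g, lying in the tray; origin at the centre of its underside, z up as it lies at the start. 
- offcut_dome: Round dome 58 mm across, 39 mm high. Loose rigid white foam offcut, 17 to 35 g, lying in the tray; origin at the centre of its underside, z up as it lies at the start. 
- tub: Open clear plastic scrap tub with a white rim, 240 mm (x) by 260 mm (y), 100 mm high, walls and floor 4 mm (the rim overhangs outside by 10 mm, look only); it is fixed. Origin under its middle on the table. On the other side of the robot's centre line from the board, left or right.
- knife: Bystander, leave alone. Closed yellow craft knife, 155 mm long, 24 mm high; origin near its middle, on the table.
- bark: Bystander, leave alone. Piece of brown bark, 120 by 60 mm, 36 mm high; origin under its middle.
- glue: Bystander, leave alone. Glue jar, 60 mm across, 110 mm high, beyond the work in the middle; origin under its middle.
There are look-alikes about, which are no part of the job. Leave any pink or yellow look-alike of the offcut_step alone.

How it is judged:
By the outcome, as a careful person would: the job done as asked, in the order asked, and still so for the second after the job is handed in, with the robot touching nothing.
It also fails if it takes over 67 s, if anything falls off the work surface, if the arm or the gripper's body presses on something with over 40 N, if the wrist force passes 120 N, or if a joint passes its speed limit or range.

## Working session

There is one attempt and no reset: what is moved stays moved. The work goes in short steps, Python scripts to look and compute and a shell command to move; the robot and the scene stay as the last step left them, time stands still between calls to the robot, and variables do not carry over. Pictures are saved under pics/ and viewed, about 8 in all and at most 12, crops included, and the job is handed in when it is done.

```bash
mkdir -p pics; cat > h.py <<'E'
import numpy as np,cv2,sys
from station import ctrl
from scipy.spatial.transform import Rotation as R
def cam(n):
    d=ctrl.get_image(n); d['R']=cv2.Rodrigues(np.array(d['rvec'],float))[0]; d['t']=np.array(d['tvec'],float).ravel(); return d
def save(d,f,crop=None,s=1):
    im=d['image'][:,:,::-1]
    if crop: x0,y0,x1,y1=crop; im=im[y0:y1,x0:x1]
    cv2.imwrite(f,cv2.resize(np.ascontiguousarray(im),None,fx=s,fy=s,interpolation=cv2.INTER_CUBIC))
def px(d,u,v,z=None):
    """world point by depth, or on the plane of height z"""
    r=np.array([(u-d['cx'])/d['fx'],(v-d['cy'])/d['fy'],1.])
    o=-d['R'].T@d['t']; w=d['R'].T@r
    if z is None:
        zz=d['z_map'][int(v),int(u)]; return o+w*zz
    return o+w*(z-o[2])/w[2]
def proj(d,p):
    c=d['R']@np.array(p)+d['t']; return d['fx']*c[0]/c[2]+d['cx'],d['fy']*c[1]/c[2]+d['cy']
E
python3 - <<'E'
from h import *
for n in('top','scene'):
    d=cam(n); save(d,f'pics/{n}0.png')
    print(n,-d['R'].T@d['t'],d['fx'])
print(ctrl.read_state())
E
```

```text
top [ 0.43561658 -0.01640398  1.8238089 ] 535.962765986925
scene [0.92600057 0.54755362 1.12503399] 416.5601940865397
{'t': 0.1, 'joint_pos': array([-1.32697443e+00,  5.33115876e-02,  1.61414127e+00,  1.53950232e-05,
        1.47598233e+00, -1.19008814e-01]), 'qvel': array([-0.00057088,  0.00025928, -0.00260121, -0.00077162, -0.00096707,
       -0.00184424]), 'joint_efforts': array([-5.05917924e-04, -3.94908714e+01, -3.71360779e+01, -1.72442378e-04,
        3.94756251e-03,  2.70200212e-05]), 'ee_pos': array([ 0.22169147, -0.58377119,  0.2301823 ]), 'eef_rot': array([-3.13976498e+00, -2.33974498e-04,  3.62829024e-01]), 'force': array([-1.25324851,  0.84238075,  0.04301617]), 'wrist_torque': array([ 0.03759676,  0.01916627, -0.03946733]), 'gripper_width': 0.08519137601570084}
```

View pics/top0.png

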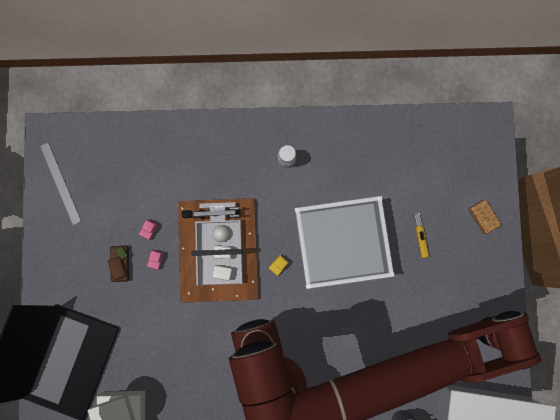

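View pics/scene0.png

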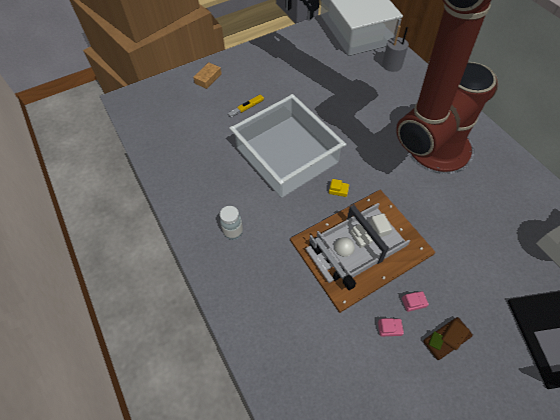

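Top view: +x is up and +y is left. The board is at (218,250) with the clamp at its far end: grip at (186,213), hinge at (240,212). The tray handle bar is at about (225,252), the tub at (345,242), the glue jar at (287,156) and the knife at (422,240). Brown pieces are at (485,216) and (119,264). The pink pieces at (148,229) and (155,260) and the yellow one at (279,265) are look-alikes outside the tray, so I leave them alone. The white step is in the tray.

```bash
python3 - <<'E'
from h import *
d=cam('top'); save(d,'pics/c1.png',(170,190,270,310),5)
np.set_printoptions(precision=4,suppress=True)
for u,v in[(187,213),(225,252),(218,205)]: print(px(d,u,v))
# tub rim corners, z=.1
for u,v in [(296,208),(382,197),(392,277),(306,288)]: print('rim',px(d,u,v,.1))
E
```

```text
[0.5784 0.2687 0.0956]
[0.4498 0.1464 0.1055]
[0.607  0.1733 0.0455]
rim [ 0.5864 -0.0843  0.1   ]
rim [ 0.6158 -0.3629  0.1   ]
rim [ 0.3589 -0.3842  0.1   ]
rim [ 0.3301 -0.1095  0.1   ]
```

View pics/c1.png

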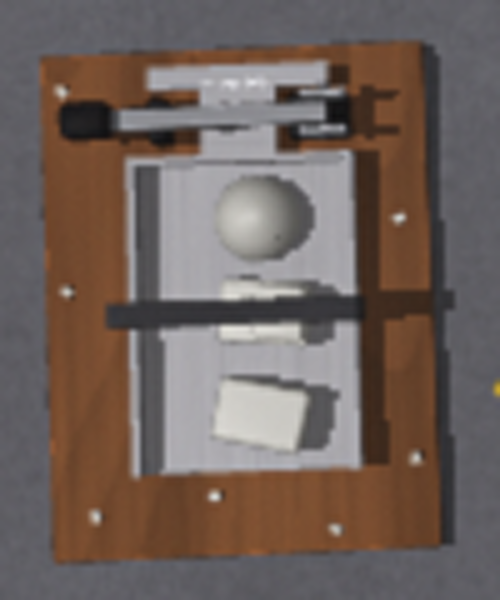

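```bash
python3 - <<'E'
from h import *
np.set_printoptions(precision=4,suppress=True)
d=cam('top'); g=lambda u,v,z:px(d,170+(u+.5)/5-.5,190+(v+.5)/5-.5,z)
C=[g(*p,.018) for p in[(40,57),(425,42),(440,545),(55,562)]]
B=[(.18,.13),(.18,-.13),(-.16,-.13),(-.16,.13)]
B=np.array(B);P=np.array(C)[:,:2]
# rigid fit
b=B-B.mean(0);p=P-P.mean(0)
yaw=np.arctan2((b[:,0]*p[:,1]-b[:,1]*p[:,0]).sum(),(b*p).sum())
Rm=np.array([[np.cos(yaw),-np.sin(yaw)],[np.sin(yaw),np.cos(yaw)]])
t=P.mean(0)-Rm@B.mean(0)
print('board',t,yaw,'resid',P-(B@Rm.T+t))
print('grip model',Rm@[.13,.09]+t,'meas',g(85,119,.088))
print('hinge',Rm@[.13,-.065]+t)
h=[g(106,313,.114),g(364,300,.114)];print('handle',h,np.mean(h,0),np.linalg.norm(h[0]-h[1]), 'yaw',np.arctan2(-(h[0]-h[1])[0],(h[0]-h[1])[1]))
# depth based
vv,uu=np.mgrid[185:310,165:275]
W=np.array([px(d,u,v) for u,v in zip(uu.ravel(),vv.ravel())])
for nm,lo,hi,xm,xM in(('handle',.09,.125,.3,.52),('grip/lever',.06,.11,.53,.63)):
    m=(W[:,2]>lo)&(W[:,2]<hi)&(W[:,0]>xm)&(W[:,0]<xM); w=W[m]; print(nm,m.sum(),w.mean(0),w.min(0),w.max(0))
E
```

```text
board [0.4496 0.1793] 0.01825435686302916 resid [[-0.0009  0.0005]
 [-0.0013 -0.0008]
 [ 0.0016  0.0017]
 [ 0.0006 -0.0015]]
grip model [0.5779 0.2717] meas [0.5778 0.2713 0.088 ]
hinge [0.5808 0.1167]
handle [array([0.4515, 0.2545, 0.114 ]), array([0.4562, 0.0901, 0.114 ])] [0.4538 0.1723 0.114 ] 0.16439409142227784 yaw 0.028295681224458608
handle 258 [0.4506 0.1745 0.1135] [0.442  0.0944 0.103 ] [0.4591 0.2545 0.1237]
grip/lever 324 [0.5786 0.197  0.0778] [0.5323 0.1028 0.0608] [0.5968 0.2865 0.1013]
```

```bash
python3 -m creep '[[[0.0265,-0.028,0],0],[[0.0265,-0.028,0],0],[[0.0265,-0.028,0],0],[[0.0265,-0.028,0],0],[[0.0265,-0.028,0],0],[[0.0265,-0.028,0],0],[[0.0265,-0.028,0],0],[[0.0265,-0.028,0],0],[[0.0265,-0.028,0],0],[[0.0265,-0.028,0],0],[[0.0265,-0.028,0],0],[[0.0265,-0.028,0],0]]' 1
python3 -m creep '[[[0.0265,-0.028,0],0],[[0.0265,-0.028,0],0],[[0.0265,-0.028,0],0],[[0.0265,-0.028,0],0],[[0.0265,-0.028,0],0],[[0.0265,-0.028,0],0],[[0.0265,-0.028,0],0],[[0.0265,-0.028,0],0],[[0.0265,-0.028,0],0],[[0.0265,-0.028,0],0],[[0.0265,-0.028,0],0],[[0.0265,-0.028,0],0]]'
python3 -m creep '[[[0,0,0],-7],[[0,0,0],-7],[[0,0,0],-7],[[0,0,0],-7],[[0,0,0],-7],[[0,0,0],-7],[[0,0,0],-7],[[0,0,0],-7],[[0,0,0],-7],[[0,0,0],-7],[[0,0,0],0]]'
```

```text
t: 1.2
ee_pos: [0.4, -0.1555, 0.2313]
eef_rot: [3.141, -0.0, 0.362]
force: [0.3, -0.5, 0.9]
gripper_width: 0.0853
t: 2.2
ee_pos: [0.5782, 0.2717, 0.2309]
eef_rot: [3.142, 0.0, 0.363]
force: [0.3, -0.2, -0.1]
gripper_width: 0.0853
t: 3.12
ee_pos: [0.5777, 0.2696, 0.2309]
eef_rot: [-3.141, 0.0, 1.586]
force: [0.3, -0.1, 0.5]
gripper_width: 0.0852
```

Before grasping, I test in free air what the arm does at its reach limit, because tipping needs a tilt that the rows do not offer directly.

```bash
python3 -m creep '[[[0,0,-0.041],0],[[0,0,-0.041],0],[[0,0,-0.041],0],[[0,0,-0.041],0],[[0,0,-0.041],0],[[0,0,-0.041],0],[[0,0,-0.041],0],[[0,0,-0.041],0],[[0,0,-0.041],0],[[0,0,-0.041],0],[[0,0,-0.041],0],[[0,0,-0.041],0]]'
python3 -c "
from station import ctrl
print(ctrl.read_state()['joint_pos'])"
python3 -m creep '[[[0,0,-0.041],0],[[0,0,-0.041],0],[[0,0,-0.041],0],[[0,0,-0.041],0]]'
python3 -c "
from station import ctrl
print(ctrl.read_state()['joint_pos'])"
```

```text
t: 4.12
ee_pos: [0.5769, 0.2694, 0.7255]
eef_rot: [3.141, -0.0, 1.581]
force: [1.1, 0.9, 1.2]
gripper_width: 0.0856
[ 3.20070932e-01  3.13942300e-01  4.75788860e-01 -2.66236238e-06
  2.35117151e+00  3.09799976e-01]
t: 4.45
ee_pos: [0.5368, 0.2489, 0.8124]
eef_rot: [-3.129, -0.001, 1.581]
force: [-0.1, 0.5, -0.9]
gripper_width: 0.0851
[0.30619421 0.47817827 0.05838261 0.00967047 2.61707927 0.30461246]
```

```bash
python3 -m creep '[[[0,0,-0.041],0],[[0,0,-0.041],0],[[0,0,-0.041],0],[[0,0,-0.041],0]]'
python3 -m creep '[[[0,0.041,0],0],[[0,0.041,0],0],[[0,0.041,0],0],[[0,0.041,0],0]]'
python3 -c "
from station import ctrl
print(ctrl.read_state()['joint_pos'])"
```

```text
t: 4.78
ee_pos: [0.4802, 0.224, 0.8701]
eef_rot: [3.058, -0.036, 1.585]
force: [-1.1, 0.3, 0.9]
gripper_width: 0.0854
t: 5.12
ee_pos: [0.553, 0.1893, 0.8203]
eef_rot: [-3.137, -0.023, 1.585]
force: [-0.1, 0.7, 0.7]
gripper_width: 0.0856
[0.19115261 0.46618726 0.05616491 0.04694751 2.61892538 0.2176251 ]
```

```bash
python3 -m creep '[[[0,0,-0.041],0],[[0,0,-0.041],0],[[0,0,-0.041],0],[[0,0,-0.041],0],[[0,0,-0.041],0],[[0,0,-0.041],0],[[0,0,-0.041],0],[[0,0,-0.041],0]]'
python3 -m creep '[[[0,0,0.041],0],[[0,0,0.041],0],[[0,0,0.041],0],[[0,0,0.041],0],[[0,0,0.041],0],[[0,0,0.041],0]]'
python3 -c "
from station import ctrl
print(ctrl.read_state()['joint_pos'])"
```

```text
t: 5.78
ee_pos: [0.4478, 0.151, 0.9151]
eef_rot: [2.969, -0.07, 1.589]
force: [0.3, -0.6, 0.0]
gripper_width: 0.0853
t: 6.28
ee_pos: [0.4864, 0.1673, 0.7097]
eef_rot: [2.97, -0.071, 1.589]
force: [0.2, -0.4, 0.3]
gripper_width: 0.0856
[ 0.16161671 -0.15936938  1.01938892  0.05240667  2.10100729  0.18022795]
```

Ratcheting at the limit does tilt the tool, and the tilt is kept afterwards. So the tray can be tilted against a side wall and then spun so the open front faces downhill over the tub. I try the same at the outward limit, which leaves more room for the tray.

```bash
python3 -m creep '[[[0,0.036,0.02],0],[[0,0.036,0.02],0],[[0,0.036,0.02],0],[[0,0.036,0.02],0],[[0,0.036,0.02],0],[[0,0.036,0.02],0],[[0,0.036,0.02],0],[[0,0.036,0.02],0],[[0,0.036,0.02],0]]'
python3 -c "
from station import ctrl
print(ctrl.read_state()['joint_pos'])"
python3 -m creep '[[[0,0.03,0.02],0],[[0,0.03,0.02],0],[[0,0.03,0.02],0],[[0,0.03,0.02],0]]'
python3 -c "
from station import ctrl
print(ctrl.read_state()['joint_pos'])"
```

```text
t: 7.03
ee_pos: [0.8377, 0.1822, 0.5883]
eef_rot: [2.971, -0.071, 1.589]
force: [0.2, -0.3, 0.9]
gripper_width: 0.0855
[0.10969734 0.64121243 0.29709663 0.06045145 2.02585464 0.12919462]
t: 7.37
ee_pos: [0.9322, 0.1815, 0.4975]
eef_rot: [2.95, -0.076, 1.589]
force: [-0.2, 0.9, 0.6]
gripper_width: 0.0854
[0.09643809 0.90472043 0.05852893 0.06512304 1.98019829 0.11756328]
```

```bash
python3 -m creep '[[[0,0.03,-0.02],0],[[0,0.03,-0.02],0],[[0,0.03,-0.02],0],[[0,0.03,-0.02],0]]'
python3 -c "
from station import ctrl
print(ctrl.read_state()['joint_pos'])"
python3 -m creep '[[[0,-0.03,0],0],[[0,-0.03,0],0],[[0,-0.03,0],0],[[0,-0.03,0],0]]'
```

```text
t: 7.7
ee_pos: [0.9308, 0.1585, 0.5533]
eef_rot: [2.855, -0.091, 1.594]
force: [-0.1, 0.2, 0.2]
gripper_width: 0.0852
[0.06799335 0.85063627 0.05498525 0.07973298 1.94399737 0.09823672]
t: 8.03
ee_pos: [0.8346, 0.1593, 0.5288]
eef_rot: [2.852, -0.091, 1.594]
force: [1.5, -1.2, 1.9]
gripper_width: 0.0853
```

```bash
python3 -m creep '[[[0,-0.0395,0.001],0],[[0,-0.0395,0.001],0],[[0,-0.0395,0.001],0],[[0,-0.0395,0.001],0],[[0,-0.0395,0.001],0],[[0,-0.0395,0.001],0],[[0,-0.0395,0.001],0],[[0,-0.0395,0.001],0],[[0,-0.0395,0.001],0],[[0,-0.0395,0.001],0],[[0,-0.0395,0.001],0]]'
python3 -c "
from station import ctrl
print(ctrl.read_state()['joint_pos'])"
python3 -m creep '[[[0,-0.02,0.01],0],[[0,-0.02,0.01],0],[[0,-0.02,0.01],0],[[0,-0.02,0.01],0]]'
python3 -c "
from station import ctrl
print(ctrl.read_state()['joint_pos'])"
```

```text
t: 8.95
ee_pos: [0.4205, 0.1622, 0.3972]
eef_rot: [2.851, -0.093, 1.594]
force: [-1.8, 0.9, 1.1]
gripper_width: 0.0854
[ 0.17489872 -0.63348272  1.91512183  0.04419179  1.55883901  0.17166843]
t: 9.28
ee_pos: [0.3558, 0.1664, 0.3368]
eef_rot: [2.851, -0.093, 1.594]
force: [-0.5, 0.2, -0.4]
gripper_width: 0.0854
[ 0.22600142 -0.82191424  2.11507299  0.02955948  1.54478526  0.22025692]
```

```bash
python3 -m creep '[[[0,-0.02,0.005],0],[[0,-0.02,0.005],0],[[0,-0.02,0.005],0],[[0,-0.02,0.005],0],[[0,-0.02,0.005],0]]'
python3 -c "
from station import ctrl
print(ctrl.read_state()['joint_pos'])"
python3 -m creep '[[[0,-0.02,0],0],[[0,-0.02,0],0],[[0,-0.02,0],0]]'
python3 -c "
from station import ctrl
print(ctrl.read_state()['joint_pos'])"
```

```text
t: 9.7
ee_pos: [0.2823, 0.1801, 0.2841]
eef_rot: [2.873, -0.083, 1.589]
force: [-0.2, -0.6, -0.1]
gripper_width: 0.0853
[ 0.35456294 -1.01093121  2.28284694 -0.01182209  1.58855235  0.34527606]
t: 9.95
ee_pos: [0.2521, 0.2061, 0.2752]
eef_rot: [2.891, -0.068, 1.586]
force: [1.5, 0.4, 0.5]
gripper_width: 0.0854
[ 0.50777012 -1.01093892  2.29470169 -0.05990455  1.60496157  0.49174347]
```

```bash
python3 -m creep '[[[-0.035,0.02,0],0],[[-0.035,0.02,0],0],[[-0.035,0.02,0],0],[[0,-0.04,0.01],0],[[0,-0.04,0.01],0]]'
python3 -c "
from station import ctrl
print(ctrl.read_state()['joint_pos'])"
python3 -m creep '[[[-0.01,-0.04,0],0],[[-0.01,-0.04,0],0],[[-0.01,-0.04,0],0]]'
python3 -c "
from station import ctrl
print(ctrl.read_state()['joint_pos'])"
```

```text
t: 10.37
ee_pos: [0.2972, 0.125, 0.2522]
eef_rot: [2.93, -0.047, 1.56]
force: [-0.4, 0.7, 0.1]
gripper_width: 0.0853
[ 0.15744523 -1.01094731  2.32751327  0.00960176  1.60854311  0.17498893]
t: 10.62
ee_pos: [0.2602, 0.1515, 0.2352]
eef_rot: [2.995, -0.01, 1.572]
force: [-0.3, -0.4, 0.5]
gripper_width: 0.0856
[ 0.31174554 -1.01091188  2.34953417 -0.03513509  1.65966507  0.30544049]
```

```bash
python3 -m creep '[[[-0.025,0.03,0],0],[[-0.015,-0.04,0],0],[[-0.015,-0.04,0],0],[[-0.015,-0.04,0],0]]'
python3 -m creep '[[[-0.025,0.03,0],0],[[-0.015,-0.04,0],0],[[-0.015,-0.04,0],0]]'
python3 -c "
from station import ctrl
print(ctrl.read_state()['joint_pos'])"
```

```text
t: 10.95
ee_pos: [0.2536, 0.1267, 0.23]
eef_rot: [3.055, 0.022, 1.57]
force: [0.3, 0.2, -0.5]
gripper_width: 0.0857
t: 11.2
ee_pos: [0.2565, 0.0937, 0.2311]
eef_rot: [3.095, 0.039, 1.569]
force: [-0.0, 0.1, -0.6]
gripper_width: 0.0852
[ 0.12202982 -1.01092463  2.3521736  -0.0451701   1.75840218  0.11381903]
```

```bash
python3 -m creep '[[[-0.005,-0.04,0],0],[[-0.005,-0.04,0],0],[[0,0,0],0]]'
python3 -m creep '[[[0.0195,0.035,0],0],[[0.0195,0.035,0],0],[[0.0195,0.035,0],0],[[0.0195,0.035,0],0],[[0.0195,0.035,0],0],[[0.0195,0.035,0],0],[[0.0195,0.035,0],0],[[0.0195,0.035,0],0],[[0.0195,0.035,0],0],[[0,0,0],0]]'
```

```text
t: 11.45
ee_pos: [0.2323, 0.1149, 0.2337]
eef_rot: [3.133, 0.059, 1.573]
force: [0.2, 0.5, 0.9]
gripper_width: 0.0853
t: 12.28
ee_pos: [0.5513, 0.2898, 0.2234]
eef_rot: [3.131, 0.058, 1.57]
force: [-1.9, -0.4, -1.3]
gripper_width: 0.0854
```

```bash
python3 -m creep '[[[-0.008,0.027,0.02],0],[[0,0,0.03],0],[[0,0,0.03],0],[[0,0,0.03],0],[[0,0,0.03],0],[[0,0,0.025],0],[[0,0,0],0]]'
python3 -m creep '[[[0,0,0],0],[[0,0,0],0],[[0,0,0],0],[[0,0,0],0],[[0,0,0],0],[[0,0,0],0]]' -1 25
python3 - <<'E'
from h import *
d=cam('scene'); save(d,'pics/s1.png',(270,170,450,320),4)
E
```

```text
t: 12.87
ee_pos: [0.5716, 0.2683, 0.0562]
eef_rot: [3.14, 0.061, 1.57]
force: [-1.8, -0.2, -0.8]
gripper_width: 0.085
t: 13.37
ee_pos: [0.578, 0.2704, 0.0616]
eef_rot: [3.126, 0.058, 1.571]
force: [10.5, 0.4, -0.5]
gripper_width: 0.0239
```

View pics/s1.png

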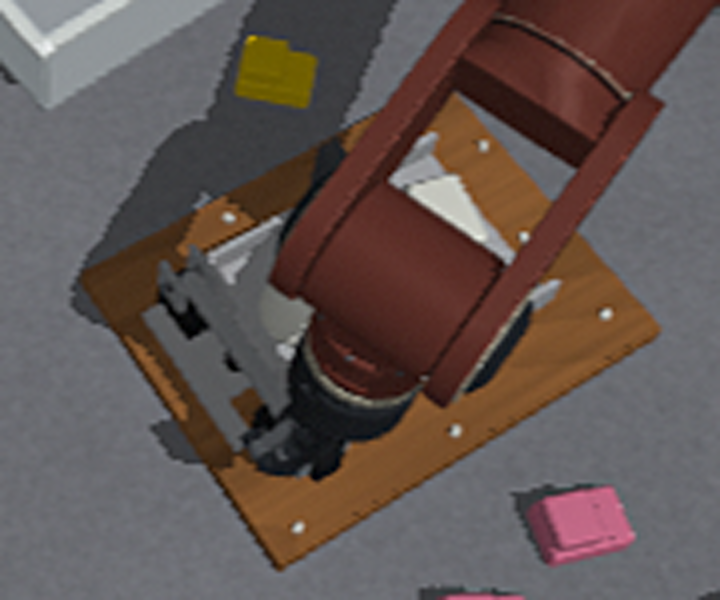

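```bash
python3 -m creep '[[[-0.004,0,-0.0213],0],[[-0.0069,0,-0.0205],0],[[-0.0098,0,-0.0193],0],[[-0.0123,0,-0.0178],0],[[-0.0148,0,-0.0159],0],[[-0.017,0,-0.0138],0],[[-0.0188,0,-0.0113],0],[[-0.0203,0,-0.0087],0],[[-0.0212,0,-0.0056],0],[[-0.0217,0,-0.0026],0],[[-0.0217,0,0.0005],0],[[0,0,0],0]]'
```

```text
t: 14.42
ee_pos: [0.581, 0.1071, 0.2095]
eef_rot: [3.113, 0.059, 1.566]
force: [24.1, 0.3, -2.2]
gripper_width: 0.024
```

```bash
python3 -m creep '[[[0,0,0],0],[[0,0,0],0],[[0,0,0],0],[[0,0,0],0],[[0,0,0],0],[[0,0,0],0]]' 1
python3 -m creep '[[[0,0,-0.03],0],[[0,0,-0.03],0],[[0,0,-0.03],0],[[0,0,-0.03],0],[[0,0,0],0]]'
python3 - <<'E'
from h import *
d=cam('scene'); save(d,'pics/s2.png',(270,100,450,320),2.7)
E
```

```text
t: 14.92
ee_pos: [0.5726, 0.11, 0.2043]
eef_rot: [3.137, 0.06, 1.571]
force: [1.9, 0.3, -0.0]
gripper_width: 0.0851
t: 15.33
ee_pos: [0.5747, 0.1176, 0.3327]
eef_rot: [3.124, 0.059, 1.57]
force: [0.4, 0.3, 1.0]
gripper_width: 0.0853
```

View pics/s2.png

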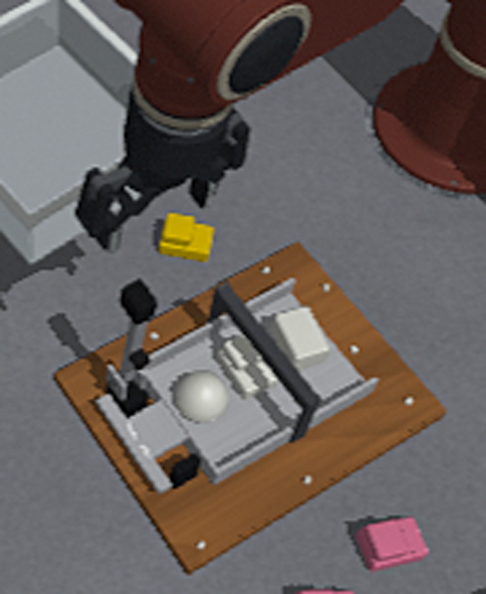

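The picture shows the lever upright at (130,340), the tray with its three white offcuts, and the rest untouched. Next I grasp the handle.

```bash
python3 -m creep '[[[0.018,-0.031,0],-1.3],[[0.018,-0.031,0],0],[[0.018,-0.031,0],0],[[0.018,-0.031,0],0],[[0,0,0.035],0],[[0,0,0.035],0],[[0,0,0.035],0],[[0,0,0.035],0],[[0,0,0],0]]' 1 120
python3 - <<'E'
from h import *
d=cam('top'); save(d,'pics/t2.png',(170,190,270,310),5)
E
```

```text
t: 16.13
ee_pos: [0.442, 0.1767, 0.1701]
eef_rot: [-3.129, 0.064, 1.594]
force: [-1.0, 0.1, -0.8]
gripper_width: 0.0857
```

```bash
python3 -m creep '[[[0.005,0.007,0.03],0],[[0,0,0.03],0],[[0,0,0.027],0],[[0,0,0],0],[[0,0,0],0]]'
python3 -m creep '[[[0,0,0],0],[[0,0,0],0],[[0,0,0],0],[[0,0,0],0],[[0,0,0],0],[[0,0,0],0],[[0,0,0],0]]' -1 120
```

```text
t: 16.6
ee_pos: [0.4554, 0.1783, 0.0935]
eef_rot: [3.139, 0.06, 1.593]
force: [0.1, -0.6, 1.1]
gripper_width: 0.0854
t: 17.18
ee_pos: [0.4555, 0.1783, 0.0937]
eef_rot: [3.137, 0.06, 1.593]
force: [-3.3, -0.1, 6.0]
gripper_width: 0.0135
```

```bash
python3 -m creep '[[[0,0,0],0],[[0,0,0],0],[[0,0,0],0],[[0,0,0],0],[[0,0,0.011],0],[[0,0,0],0],[[0,0,0],0]]' 1
python3 -m creep '[[[0,0,0],0],[[0,0,0],0],[[0,0,0],0],[[0,0,0],0],[[0,0,0],0],[[0,0,0],0],[[0,0,0],0]]' -1 120
python3 - <<'E'
from h import *
d=cam('scene'); save(d,'pics/s3.png',(300,150,440,290),4)
E
```

```text
t: 17.77
ee_pos: [0.4543, 0.1772, 0.0803]
eef_rot: [3.14, 0.061, 1.593]
force: [-0.1, 1.2, 0.2]
gripper_width: 0.085
t: 18.35
ee_pos: [0.4556, 0.1776, 0.0822]
eef_rot: [3.137, 0.06, 1.593]
force: [0.6, -0.0, 1.5]
gripper_width: 0.0146
```

View pics/s3.png

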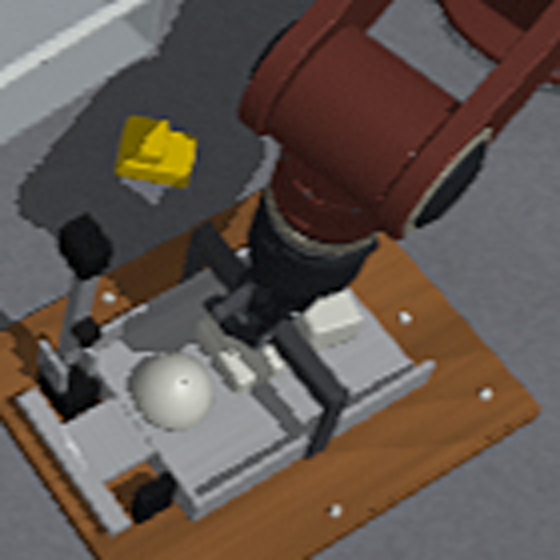

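```bash
python3 -m creep '[[[-0.0009,0,-0.015],0],[[-0.0012,0,-0.02],0],[[-0.0018,0,-0.03],0],[[-0.0018,0,-0.03],0],[[0,0,0],0]]'
python3 -m creep '[[[-0.0018,0,-0.03],0],[[-0.0018,0,-0.03],0],[[-0.0018,0,-0.03],0],[[-0.0018,0,-0.03],0],[[-0.0018,0,-0.03],0],[[-0.0018,0,-0.03],0],[[-0.0018,0,-0.03],0],[[0,0,0],0]]'
python3 - <<'E'
from h import *
d=cam('scene'); save(d,'pics/s4.png',None,1)
E
```

```text
t: 18.82
ee_pos: [0.458, 0.1783, 0.1829]
eef_rot: [3.128, 0.058, 1.593]
force: [1.6, 1.0, -1.7]
gripper_width: 0.0143
t: 19.48
ee_pos: [0.4558, 0.178, 0.393]
eef_rot: [3.129, 0.058, 1.592]
force: [-0.1, 0.7, -1.9]
gripper_width: 0.0144
```

View pics/s4.png

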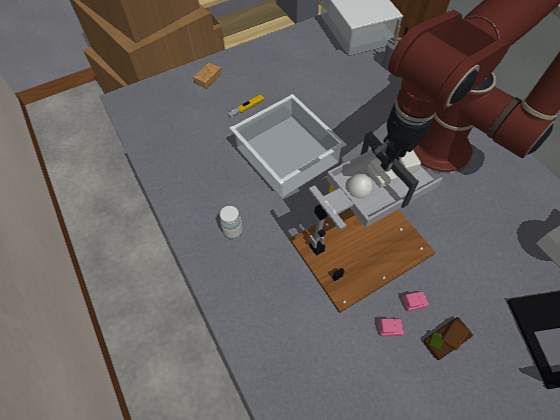

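```bash
python3 -m creep '[[[-0.01,0.005,-0.004],0],[[-0.02,0.01,-0.006],0],[[-0.028,0.0145,-0.006],0],[[-0.033,0.0165,-0.006],0],[[-0.033,0.0165,-0.006],0],[[-0.033,0.0165,-0.006],0],[[-0.033,0.0165,-0.006],0],[[-0.033,0.0165,-0.006],0],[[-0.033,0.0165,-0.006],0],[[-0.033,0.0165,-0.006],0],[[-0.033,0.0165,-0.006],0],[[-0.033,0.0165,-0.006],0]]'
python3 -m creep '[[[-0.033,0.0165,-0.006],0],[[-0.033,0.0165,-0.006],0],[[-0.033,0.0165,-0.006],0],[[-0.033,0.0165,-0.006],0],[[-0.033,0.0165,-0.006],0],[[-0.026,0.013,-0.004],0],[[-0.018,0.009,0],0],[[-0.009,0.005,0],0],[[0,0,0],-2],[[0,0,0],-4],[[0,0,0],-6],[[0,0,0],-6]]'
python3 -m creep '[[[0,0,0],-6],[[0,0,0],-6],[[0,0,0],-6],[[0,0,0],-6],[[0,0,0],-6],[[0,0,0],-6],[[0,0,0],-5],[[0,0,0],-3],[[0,0,0],0]]'
python3 -c "
from station import ctrl
print(ctrl.read_state()['joint_pos'])"
```

```text
t: 20.53
ee_pos: [0.6398, -0.1712, 0.4748]
eef_rot: [-3.139, 0.058, 1.593]
force: [0.5, 0.6, -4.6]
gripper_width: 0.0144
t: 21.53
ee_pos: [0.754, -0.3834, 0.5209]
eef_rot: [-3.121, 0.053, 1.912]
force: [-0.3, -0.0, -3.0]
gripper_width: 0.0143
t: 22.28
ee_pos: [0.7539, -0.383, 0.5214]
eef_rot: [-3.09, 0.024, 2.676]
force: [-0.2, 0.4, -3.6]
gripper_width: 0.0141
[-0.54152818  0.65785283  0.38424916 -0.05638847  2.07050379 -1.67389173]
```

```bash
python3 -m creep '[[[-0.015,0,-0.01],0],[[-0.03,0,-0.02],0],[[-0.03,0,-0.02],0],[[-0.03,0,-0.02],0],[[-0.03,0,-0.02],0],[[-0.03,0,-0.02],0],[[-0.03,0,-0.02],0],[[-0.03,0,-0.02],0]]'
python3 -c "
from station import ctrl
print(ctrl.read_state()['joint_pos'])"
```

```text
t: 22.95
ee_pos: [0.7936, -0.3954, 0.5787]
eef_rot: [-3.087, 0.171, 2.683]
force: [0.7, 0.6, -2.8]
gripper_width: 0.0141
[-0.53272942  0.81129274  0.05500463 -0.04865446  2.10015845 -1.66867717]
```

```bash
python3 -m creep '[[[-0.034,0,-0.022],0],[[-0.034,0,-0.022],0],[[-0.034,0,-0.022],0],[[-0.034,0,-0.022],0],[[-0.034,0,-0.022],0],[[-0.034,0,-0.022],0],[[-0.034,0,-0.022],0],[[-0.034,0,-0.022],0]]'
python3 -c "
from station import ctrl
print(ctrl.read_state()['joint_pos'])"
```

```text
t: 23.62
ee_pos: [0.8041, -0.3932, 0.6422]
eef_rot: [-3.082, 0.35, 2.694]
force: [0.4, 0.6, -4.5]
gripper_width: 0.0142
[-0.52787149  0.74869547  0.05586257 -0.0347342   1.9835878  -1.66022192]
```

```bash
python3 -m creep '[[[-0.041,0,-0.005],0],[[-0.041,0,-0.005],0],[[-0.041,0,-0.005],0],[[-0.041,0,-0.005],0],[[-0.041,0,-0.005],0],[[-0.041,0,-0.005],0],[[-0.041,0,-0.005],0],[[-0.041,0,-0.005],0],[[-0.041,0,-0.005],0],[[-0.041,0,-0.005],0],[[-0.041,0,-0.005],0],[[-0.041,0,-0.005],0]]'
python3 - <<'E'
from h import *
print(ctrl.read_state()['joint_pos'])
d=cam('scene'); save(d,'pics/s5.png',None,1)
E
```

```text
t: 24.62
ee_pos: [0.883, -0.4278, 0.665]
eef_rot: [-3.069, 0.645, 2.716]
force: [0.2, 0.2, -4.3]
gripper_width: 0.0144
[-0.52286542  0.76933975  0.05610896 -0.01396691  1.66726076 -1.65005519]
```

View pics/s5.png

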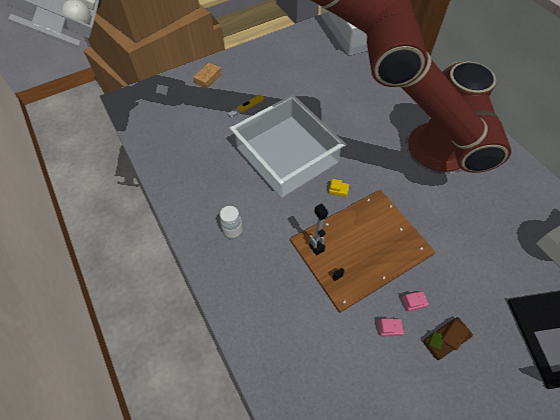

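```bash
python3 -m creep '[[[-0.041,0,-0.005],0],[[-0.041,0,-0.005],0],[[-0.041,0,-0.005],0],[[-0.041,0,-0.005],0],[[-0.041,0,-0.005],0],[[-0.041,0,-0.005],0],[[0,0,0],0]]'
python3 - <<'E'
from h import *
np.set_printoptions(precision=4,suppress=True)
s=ctrl.read_state(); M=R.from_euler('xyz',s['eef_rot']).as_matrix()
print(s['joint_pos'],'\n',M)
# tool from tray: grasp yaw 1.593 tool vertical -> tray axes: x=tool y, y=tool x, z=-tool z
p=s['ee_pos']; 
# plan: pour pose = spin +90ish about tool z; front edge location relative to TCP
def trayp(M,p,q): # q in tray frame
    T=np.c_[M[:,1],M[:,0],-M[:,2]]; return p-M[:,2]*.019+T@(np.array(q)-[0,0,.085])
for sp in(0,45,90,100):
    Ms=M@R.from_euler('z',sp,degrees=True).as_matrix()
    T=np.c_[Ms[:,1],Ms[:,0],-Ms[:,2]]
    print(sp,'up in tray',T[2],'front edge rel',[np.round(trayp(Ms,np.zeros(3),(-.105,y,0)),3) for y in(-.07,0,.07)],'tongue',np.round(trayp(Ms,np.zeros(3),(.16,0,.02)),3), 'low corners back z',np.round([trayp(Ms,np.zeros(3),(.105,y,0))[2] for y in(-.075,.075)],3))
E
```

```text
t: 25.25
ee_pos: [0.8931, -0.4277, 0.7208]
eef_rot: [-3.057, 0.798, 2.732]
force: [-1.0, 0.6, -2.7]
gripper_width: 0.0141
[-0.5203  0.7354  0.055  -0.0047  1.5501 -1.6482] 
 [[-0.6407  0.4518  0.6208]
 [ 0.2778  0.8902 -0.3611]
 [-0.7158 -0.0589 -0.6959]]
0 up in tray [-0.0589 -0.7158  0.6959] front edge rel [array([ 0.038, -0.137,  0.01 ]), array([-0.006, -0.117, -0.04 ]), array([-0.051, -0.098, -0.09 ])] tongue [ 0.101  0.126 -0.041] low corners back z [ 0.002 -0.106]
45 up in tray [ 0.4645 -0.5478  0.6959] front edge rel [array([-0.031, -0.127, -0.056]), array([-0.04 , -0.069, -0.095]), array([-0.049, -0.011, -0.133])] tongue [0.152 0.053 0.042] low corners back z [ 0.044 -0.038]
90 up in tray [ 0.7158 -0.0589  0.6959] front edge rel [array([-0.058, -0.057, -0.117]), array([-0.026,  0.005, -0.121]), array([ 0.005,  0.068, -0.125])] tongue [ 0.131 -0.061  0.083] low corners back z [0.034 0.025]
100 up in tray [0.7151 0.0663 0.6959] front edge rel [array([-0.056, -0.037, -0.126]), array([-0.017,  0.021, -0.121]), array([ 0.022,  0.079, -0.116])] tongue [ 0.117 -0.085  0.082] low corners back z [0.024 0.034]
```

```bash
python3 -m creep '[[[0.012,0,0],0],[[0.024,0.002,0],0],[[0.036,0.002,0],0],[[0.036,0.002,0],0],[[0.036,0.002,0.001],0],[[0.036,0.002,0],0],[[0.036,0.002,0.001],0],[[0.036,0.002,0],0],[[0.036,0.002,0.001],0],[[0.036,0.002,0],0],[[0.036,0.002,0.001],0],[[0.036,0.002,0],0]]'
python3 -m creep '[[[0.036,0.002,0.001],0],[[0.036,0.002,0],0],[[0.036,0.002,0.001],0],[[0.036,0.002,0],0],[[0.024,0.002,0.001],0],[[0.014,0,0],0],[[0,0,0],0]]'
python3 - <<'E'
from h import *
print(ctrl.read_state()['joint_pos'])
d=cam('scene'); save(d,'pics/s6.png',(190,20,450,250),3)
E
```

```text
t: 26.25
ee_pos: [0.6555, -0.3019, 0.4363]
eef_rot: [-3.058, 0.792, 2.732]
force: [0.8, -0.1, -3.8]
gripper_width: 0.0143
t: 26.83
ee_pos: [0.5436, -0.2424, 0.3006]
eef_rot: [-3.059, 0.786, 2.731]
force: [0.9, 0.5, -4.0]
gripper_width: 0.0142
[-0.55306271 -0.53209391  2.12321808  0.0264266   0.76117656 -1.69039757]
```

View pics/s6.png

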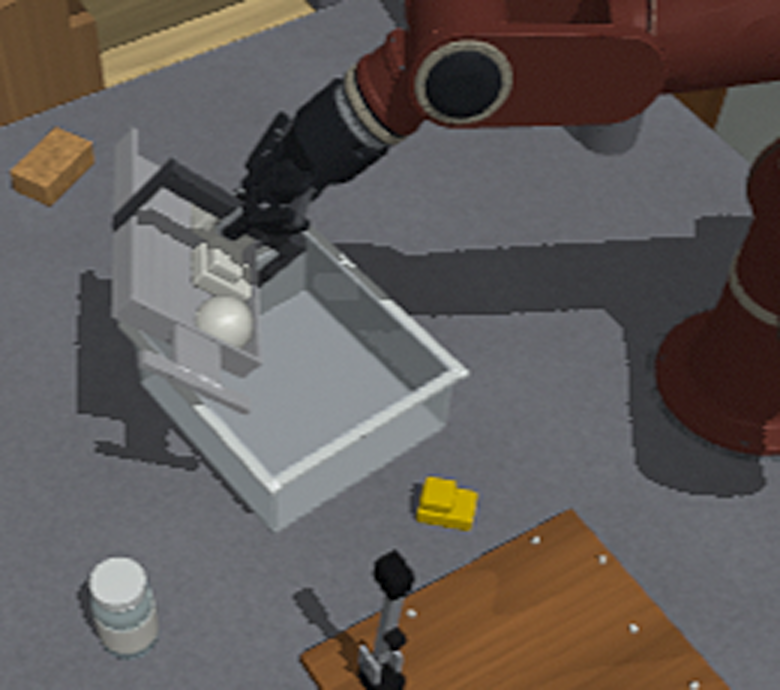

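```bash
python3 -m creep '[[[0.012,0.001,0.012],0],[[0.012,0.001,0.012],0],[[0,0,0],3],[[0,0,0],6],[[0,0,0],7],[[0,0,0],7],[[0,0,0],7],[[0,0,0],7],[[0,0,0],7],[[0,0,0],7],[[0,0,0],7],[[0,0,0],7]]'
python3 -m creep '[[[0,0,0],7],[[0,0,0],7],[[0,0,0],7],[[0,0,0],7],[[0,0,0],4],[[0,0,0],0],[[0,0,0],0],[[0,0,0],0],[[0,0,0],0],[[0,0,0],0]]'
python3 - <<'E'
from h import *
print(ctrl.read_state()['joint_pos'])
d=cam('scene'); save(d,'pics/s7.png',(190,20,450,250),3)
E
```

```text
t: 27.88
ee_pos: [0.5479, -0.245, 0.2745]
eef_rot: [2.41, 0.36, 1.417]
force: [0.7, -0.3, -3.4]
gripper_width: 0.0143
t: 28.72
ee_pos: [0.5466, -0.2442, 0.2717]
eef_rot: [2.346, -0.028, 1.016]
force: [0.3, 0.1, -3.0]
gripper_width: 0.0145
[-5.52936204e-01 -5.06029385e-01  2.15624309e+00  2.84727793e-02
  6.95403126e-01 -5.37307749e-04]
```

View pics/s7.png

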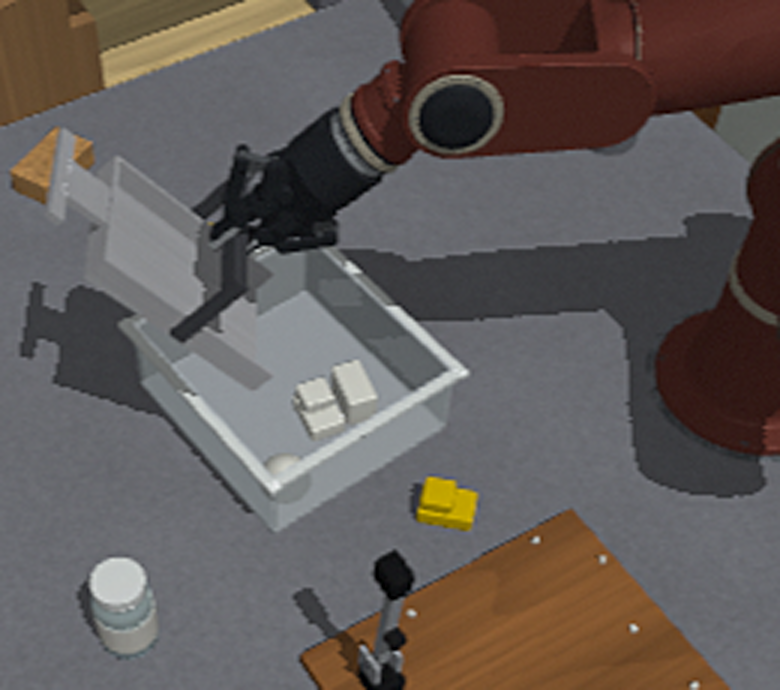

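All three offcuts are in the tub: step and block at (320,405) and (353,390), dome at (287,478). The tray is empty. Next I spin back, then take out most of the tilt at the inner limit.

```bash
python3 -m creep '[[[0,0,-0.02],-4],[[0,0,-0.02],-7],[[0,0,0],-7],[[0,0,0],-7],[[0,0,0],-7],[[0,0,0],-7],[[0,0,0],-7],[[0,0,0],-7],[[0,0,0],-7],[[0,0,0],-7],[[0,0,0],-7],[[0,0,0],-7]]'
python3 -m creep '[[[0,0,0],-7],[[0,0,0],-5],[[0.0085,-0.0065,-0.034],0],[[0.0085,-0.0065,-0.034],0],[[0.0085,-0.0065,-0.034],0],[[0.0085,-0.0065,-0.034],0],[[0,0,0],0]]'
python3 -c "
from station import ctrl
print(ctrl.read_state()['joint_pos'])"
```

```text
t: 29.77
ee_pos: [0.5217, -0.2297, 0.2993]
eef_rot: [2.951, 0.778, 2.346]
force: [-0.5, -0.2, -3.0]
gripper_width: 0.0145
t: 30.35
ee_pos: [0.4116, -0.1958, 0.3745]
eef_rot: [-3.126, 0.793, 2.632]
force: [0.7, -0.8, -2.2]
gripper_width: 0.0142
[-0.66841566 -1.00992636  2.25276481  0.10878702  1.11307288 -1.73082438]
```

```bash
python3 -m creep '[[[0.028,0,-0.028],0],[[0.028,0,-0.028],0],[[0.028,0,-0.028],0],[[0.028,0,-0.028],0]]'
python3 -c "
from station import ctrl
print(ctrl.read_state()['joint_pos'])"
```

```text
t: 30.68
ee_pos: [0.3974, -0.1522, 0.4008]
eef_rot: [-3.107, 0.71, 2.629]
force: [0.4, 0.3, -3.0]
gripper_width: 0.0144
[-0.52233019 -1.0100893   2.18326853 -0.02949945  1.25881502 -1.56892487]
```

```bash
python3 -m creep '[[[0.038,0,-0.015],0],[[0.038,0,-0.015],0],[[0.038,0,-0.015],0],[[0.038,0,-0.015],0],[[0.038,0,-0.015],0],[[0.038,0,-0.015],0]]'
python3 -c "
from station import ctrl
print(ctrl.read_state()['joint_pos'])"
```

```text
t: 31.18
ee_pos: [0.3661, -0.0262, 0.3692]
eef_rot: [-3.046, 0.61, 2.621]
force: [0.8, 1.2, -2.2]
gripper_width: 0.0143
[ 0.00886046 -1.01029307  2.20900785 -0.38253928  1.45369719 -1.0614961 ]
```

```bash
python3 -m creep '[[[0,-0.04,0],0],[[0,-0.04,0],0],[[0,-0.04,0],0],[[0,-0.04,0],0],[[0.037,-0.015,-0.01],0],[[0.037,-0.015,-0.01],0],[[0.037,-0.015,-0.01],0],[[0.037,-0.015,-0.01],0],[[0.037,-0.015,-0.01],0]]'
python3 -c "
from station import ctrl
print(ctrl.read_state()['joint_pos'])"
```

```text
t: 31.93
ee_pos: [0.3098, -0.1595, 0.4087]
eef_rot: [-2.992, 0.448, 2.598]
force: [-0.3, 0.4, -3.0]
gripper_width: 0.0146
[-0.5816985  -1.01041546  2.10745574 -0.13368744  1.59113938 -1.60773191]
```

```bash
python3 -m creep '[[[0.04,-0.008,0.008],0],[[0.04,-0.008,0.008],0],[[0.04,-0.008,0.008],0],[[0.04,-0.008,0.008],0],[[0.04,-0.008,0.008],0],[[0.04,-0.008,0.008],0]]'
python3 - <<'E'
from h import *
np.set_printoptions(precision=4,suppress=True)
s=ctrl.read_state(); print(s['joint_pos'],'\n',R.from_euler('xyz',s['eef_rot']).as_matrix())
E
```

```text
t: 32.43
ee_pos: [0.2918, -0.1428, 0.3251]
eef_rot: [-2.954, 0.309, 2.573]
force: [0.3, 0.6, -3.1]
gripper_width: 0.0144
[-0.5079 -1.0098  2.2263 -0.206   1.6262 -1.5236] 
 [[-0.8029  0.5766  0.1515]
 [ 0.5127  0.7975 -0.3181]
 [-0.3043 -0.1777 -0.9359]]
```

```bash
python3 -m creep '[[[0.005,-0.035,0.005],0],[[0.005,-0.035,0.005],0],[[0.005,-0.035,0.005],0],[[0.005,-0.035,0.005],0],[[0.005,-0.035,0.005],0],[[0.005,-0.035,0.005],0],[[0.033,0.018,-0.005],0],[[0.033,0.018,-0.005],0],[[0.033,0.018,-0.005],0],[[0.033,0.018,-0.005],0]]'
python3 - <<'E'
from h import *
np.set_printoptions(precision=4,suppress=True)
s=ctrl.read_state(); print(s['joint_pos'],'\n',R.from_euler('xyz',s['eef_rot']).as_matrix())
E
```

```text
t: 33.27
ee_pos: [0.1681, -0.277, 0.3281]
eef_rot: [-2.99, 0.216, 2.557]
force: [0.0, 0.9, -2.9]
gripper_width: 0.0143
[-1.2726 -1.0101  2.2077  0.0183  1.6818 -2.2382] 
 [[-0.8147  0.5723  0.0935]
 [ 0.5389  0.8068 -0.2424]
 [-0.2141 -0.1471 -0.9657]]
```

```bash
python3 -m creep '[[[0.033,0.02,0],0],[[0.033,0.02,0],0],[[0.033,0.02,0],0],[[0.033,0.02,0],0],[[0.033,0.02,0],0]]'
python3 - <<'E'
from h import *
np.set_printoptions(precision=4,suppress=True)
s=ctrl.read_state(); print(s['joint_pos'],'\n',R.from_euler('xyz',s['eef_rot']).as_matrix())
E
```

```text
t: 33.68
ee_pos: [0.1888, -0.2207, 0.3176]
eef_rot: [-3.023, 0.108, 2.546]
force: [0.1, 0.2, -3.3]
gripper_width: 0.0142
[-1.0648 -1.0099  2.215  -0.0587  1.7858 -2.05  ] 
 [[-0.8227  0.568   0.0223]
 [ 0.558   0.8145 -0.1585]
 [-0.1082 -0.1179 -0.9871]]
```

```bash
python3 -m creep '[[[-0.006,-0.036,0.004],0],[[-0.006,-0.036,0.004],0],[[-0.006,-0.036,0.004],0],[[-0.006,-0.036,0.004],0],[[-0.006,-0.036,0.004],0],[[-0.006,-0.036,0.004],0],[[0,0,0],7],[[0,0,0],7],[[0,0,0],7],[[0,0,0],7],[[0,0,0],7],[[0,0,0],7]]'
python3 -m creep '[[[0,0,0],7],[[0,0,0],7],[[0,0,0],7],[[0,0,0],7],[[0,0,0],7],[[0,0,0],7],[[0,0,0],7],[[0,0,0],7],[[0,0,0],7],[[0,0,0],7],[[0,0,0],7],[[0,0,0],7]]'
python3 -m creep '[[[0,0,0],7],[[0,0,0],7],[[0,0,0],7],[[0,0,0],7],[[0,0,0],7],[[0,0,0],7],[[0,0,0],7],[[0,0,0],5],[[0,0,0],0]]'
python3 - <<'E'
from h import *
np.set_printoptions(precision=4,suppress=True)
s=ctrl.read_state(); print(s['joint_pos'],'\n',R.from_euler('xyz',s['eef_rot']).as_matrix())
E
```

```text
t: 34.68
ee_pos: [0.0968, -0.4212, 0.3233]
eef_rot: [-3.128, 0.16, 1.802]
force: [-0.2, -0.5, -2.9]
gripper_width: 0.0143
t: 35.68
ee_pos: [0.0968, -0.4211, 0.3233]
eef_rot: [2.983, 0.03, 0.333]
force: [0.4, 0.7, -1.8]
gripper_width: 0.0144
t: 36.43
ee_pos: [0.0967, -0.4212, 0.3233]
eef_rot: [3.023, -0.109, -0.596]
force: [0.3, 0.3, -2.1]
gripper_width: 0.0145
[-1.5286 -0.5895  1.9937  0.0166  1.5772  0.6464] 
 [[ 0.8225 -0.5684  0.0233]
 [-0.5583 -0.8144 -0.1586]
 [ 0.1091  0.1175 -0.9871]]
```

```bash
python3 -m creep '[[[-0.027,-0.029,0],0],[[-0.027,-0.029,0],0],[[-0.027,-0.029,0.002],0],[[-0.027,-0.029,0.002],0],[[-0.027,-0.029,0.002],0],[[-0.027,-0.029,0.002],0],[[-0.027,-0.029,0.002],0]]'
python3 - <<'E'
from h import *
np.set_printoptions(precision=4,suppress=True)
s=ctrl.read_state(); print(s['joint_pos'],'\n',R.from_euler('xyz',s['eef_rot']).as_matrix())
E
```

```text
t: 37.02
ee_pos: [0.0941, -0.2608, 0.2928]
eef_rot: [3.076, -0.038, -0.602]
force: [0.2, -0.7, -2.6]
gripper_width: 0.0142
[-1.4823 -1.0098  2.2514 -0.0129  1.8247  0.6876] 
 [[ 0.8238 -0.5668 -0.0058]
 [-0.5655 -0.8212 -0.076 ]
 [ 0.0383  0.0659 -0.9971]]
```

```bash
python3 -m creep '[[[-0.027,-0.029,0],0],[[-0.027,-0.029,0],0],[[0,0,0],0]]'
python3 -m creep '[[[0.0215,-0.0267,-0.012],0],[[0.0215,-0.0267,-0.012],0],[[0.0215,-0.0267,-0.012],0],[[0.0215,-0.0267,-0.012],0],[[0.0215,-0.0267,-0.012],0],[[0.0215,-0.0267,-0.012],0],[[0.0215,-0.0267,-0.012],0],[[0.0215,-0.0267,-0.012],0],[[0.0215,-0.0267,-0.012],0],[[0.0215,-0.0267,-0.012],0],[[0.0215,-0.0267,-0.012],0],[[0,0,0],0]]'
python3 -m creep '[[[-0.013,-0.0355,0],0],[[-0.013,-0.0355,0],0],[[-0.013,-0.0355,0],0],[[-0.013,-0.0355,0],0],[[-0.013,-0.0355,0],0],[[-0.013,-0.0355,0],0],[[-0.013,-0.0355,0],0],[[-0.013,-0.0355,0],0],[[-0.013,-0.0355,0],0]]'
python3 - <<'E'
from h import *
np.set_printoptions(precision=4,suppress=True)
s=ctrl.read_state(); print(s['joint_pos'],'\n',R.from_euler('xyz',s['eef_rot']).as_matrix())
E
```

```text
t: 37.27
ee_pos: [0.1104, -0.2385, 0.3003]
eef_rot: [3.097, -0.001, -0.6]
force: [-0.7, 0.0, -2.0]
gripper_width: 0.0143
t: 38.27
ee_pos: [0.4787, -0.1271, 0.4185]
eef_rot: [3.1, -0.002, -0.6]
force: [-1.6, -0.5, -2.4]
gripper_width: 0.0143
t: 39.02
ee_pos: [0.5602, 0.2023, 0.404]
eef_rot: [3.098, -0.002, -0.605]
force: [0.9, -0.2, -2.1]
gripper_width: 0.014
[ 0.2358 -0.0385  1.4226 -0.0306  1.7886  2.4053] 
 [[ 0.8226 -0.5681 -0.0233]
 [-0.5686 -0.8218 -0.0364]
 [ 0.0015  0.0432 -0.9991]]
```

```bash
python3 -m creep '[[[-0.016,-0.0345,0],0],[[-0.016,-0.0345,0],0],[[-0.016,-0.0345,0],0],[[-0.016,-0.0345,0],0],[[-0.016,-0.0345,0],0],[[-0.016,-0.0345,0],0],[[-0.016,-0.0345,0],0],[[-0.016,-0.0345,0],0],[[-0.016,-0.0345,0],0],[[0,0,0],0]]'
python3 -m creep '[[[0,0,0.033],0],[[0,0,0.033],0],[[0,0,0.033],0],[[0,0,0.033],0],[[0,0,0.033],0],[[0,0,0.033],0],[[0,0,0.033],0],[[0,0,0],0]]'
python3 - <<'E'
from h import *
d=cam('top'); save(d,'pics/t3.png',(20,90,420,330),2)
E
```

```text
t: 39.85
ee_pos: [0.6181, 0.5441, 0.3826]
eef_rot: [3.094, 0.004, -0.599]
force: [-0.1, -0.7, -5.5]
gripper_width: 0.0144
t: 40.52
ee_pos: [0.609, 0.5256, 0.148]
eef_rot: [3.083, 0.005, -0.606]
force: [-2.1, -0.9, -6.1]
gripper_width: 0.0138
```

View pics/t3.png

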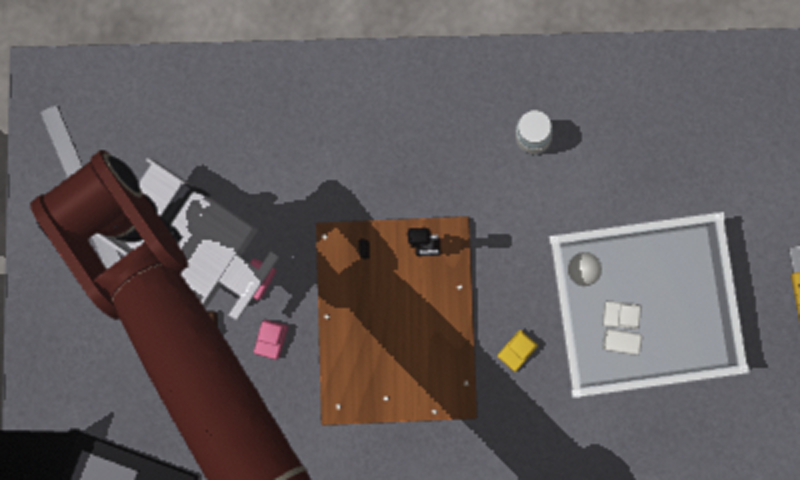

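The top camera is not centred the way I assumed, so my hand estimates of free space were off. I recompute them with the calibration.

```bash
python3 - <<'E'
from h import *
np.set_printoptions(precision=3,suppress=True)
d=cam('top')
for n,u,v in[('pinkA',148,229),('pinkB',155,260),('bark?',119,264),('rulerT',45,145),('rulerB',76,222),('board TL',179,201),('board TR',255,198),('edge far',150,111),('edge left',27,113),('glue',287,150),('tubTL',296,208),('free',130,165)]: print(n,px(d,u,v,.0))
s=ctrl.read_state();M=R.from_euler('xyz',s['eef_rot']).as_matrix();print(s['ee_pos'],M)
T=np.c_[M[:,1],M[:,0],-M[:,2]];g=s['ee_pos']-M[:,2]*.019
for q in[(-.105,-.075,0),(-.105,.075,0),(.105,.075,0),(.105,-.075,0),(.165,-.06,.02),(.165,.06,.02)]: print(q,g+T@(np.array(q)-[0,0,.085]))
E
```

```text
pinkA [0.535 0.418 0.   ]
pinkB [0.429 0.394 0.   ]
bark? [0.418 0.516 0.   ]
rulerT [0.834 0.775 0.   ]
rulerB [0.564 0.664 0.   ]
board TL [0.628 0.312 0.   ]
board TR [0.633 0.051 0.   ]
edge far [0.945 0.411 0.   ]
edge left [0.948 0.84  0.   ]
glue [ 0.797 -0.062  0.   ]
tubTL [ 0.595 -0.088  0.   ]
free [0.757 0.48  0.   ]
[0.612 0.528 0.157] [[ 0.821 -0.57  -0.028]
 [-0.57  -0.821 -0.039]
 [-0.001  0.048 -0.999]]
(-0.105, -0.075, 0) [0.609 0.654 0.086]
(-0.105, 0.075, 0) [0.732 0.569 0.086]
(0.105, 0.075, 0) [0.612 0.396 0.096]
(0.105, -0.075, 0) [0.489 0.482 0.096]
(0.165, -0.06, 0.02) [0.468 0.425 0.119]
(0.165, 0.06, 0.02) [0.566 0.356 0.119]
```

```bash
python3 -m creep '[[[0,0,-0.03],0],[[0,0,-0.03],-7],[[0,0,0],-7],[[0,0,0],-7],[[0,0,0],-7],[[0,0,0],-7]]'
python3 -m creep '[[[0.0216,0.031,0],0],[[0.0216,0.031,0],0],[[0.0216,0.031,0],0],[[0.0216,0.031,0],0],[[0.0216,0.031,0],0],[[0.0216,0.031,0],0],[[0.0216,0.031,0],0],[[0.0216,0.031,0],0],[[0,0,0],0]]'
python3 -m creep '[[[0,0,0.03],0],[[0,0,0.03],0],[[0,0,0.03],0],[[0,0,0],0],[[0,0,0],0]]'
```

```text
t: 41.12
ee_pos: [0.6165, 0.5315, 0.2259]
eef_rot: [3.11, 0.018, 0.009]
force: [0.1, 0.2, -3.5]
gripper_width: 0.0143
t: 41.87
ee_pos: [0.7941, 0.275, 0.2299]
eef_rot: [3.103, 0.015, -0.005]
force: [-0.5, -0.7, -2.3]
gripper_width: 0.0141
t: 42.28
ee_pos: [0.7859, 0.2795, 0.1348]
eef_rot: [3.105, 0.026, 0.002]
force: [0.2, 0.5, -2.6]
gripper_width: 0.0146
```

```bash
python3 -m creep '[[[0,0,0.025],0],[[0,0,0.025],0],[[0,0,0.01],0],[[0,0,0],0],[[0,0,0],0]]'
python3 -m creep '[[[0,0,0.005],0],[[0,0,0],0]]' - 20
python3 -m creep '[[[0,0,0.004],0],[[0,0,0],0]]'
```

```text
t: 42.7
ee_pos: [0.7857, 0.2775, 0.0771]
eef_rot: [3.106, 0.022, 0.002]
force: [-0.2, 0.1, -1.6]
gripper_width: 0.0141
t: 42.87
ee_pos: [0.7859, 0.2772, 0.0723]
eef_rot: [3.106, 0.021, 0.002]
force: [0.1, -0.3, -3.6]
gripper_width: 0.0143
t: 43.03
ee_pos: [0.7862, 0.2769, 0.0687]
eef_rot: [3.107, 0.021, 0.001]
force: [1.2, -0.5, 3.7]
gripper_width: 0.0144
```

Contact. I open, retreat straight up, and look.

```bash
python3 -m creep '[[[0,0,0.001],0],[[0,0,0],0],[[0,0,0],0],[[0,0,0],0],[[0,0,0],0],[[0,0,0],0],[[0,0,0],0],[[0,0,0],0]]' 1
python3 -m creep '[[[0,0,-0.02],0],[[0,0,-0.03],0],[[0,0,-0.04],0],[[0,0,-0.04],0],[[0,0,-0.04],0],[[0,0,-0.04],0]]'
python3 -m creep '[[[-0.04,0,0],0],[[-0.04,0,0],0],[[-0.04,0,0],0],[[-0.04,0,0],0],[[-0.04,0,0],0],[[-0.04,0,0],0],[[-0.04,0,0],0],[[0,0,0],0],[[0,0,0],0]]'
python3 - <<'E'
from h import *
d=cam('scene'); save(d,'pics/s8.png',None,1.4)
t=cam('top')
ok=[]
vv,uu=np.mgrid[100:230,150:270]
W=np.array([px(t,u,v) for u,v in zip(uu.ravel(),vv.ravel())])
m=(W[:,0]>.67)&(W[:,0]<.92)&(W[:,2]>.06)&(W[:,2]<.13); w=W[m]
if len(w): print('handle',len(w),w.mean(0),w[:,2].min(),w[:,2].max(), [w[(w[:,0]>a)&(w[:,0]<a+.04),2].mean().round(3) for a in(.71,.75,.79,.83)])
E
```

```text
t: 43.7
ee_pos: [0.7845, 0.2766, 0.0647]
eef_rot: [3.105, 0.025, 0.001]
force: [-0.3, -0.9, -0.6]
gripper_width: 0.0853
t: 44.2
ee_pos: [0.7894, 0.2842, 0.2767]
eef_rot: [3.106, 0.025, 0.001]
force: [0.2, 0.8, -0.8]
gripper_width: 0.0853
t: 44.95
ee_pos: [0.5079, 0.2839, 0.2817]
eef_rot: [3.106, 0.024, 0.003]
force: [0.1, 0.3, 0.1]
gripper_width: 0.0852
handle 262 [0.78577613 0.27414596 0.09458269] 0.06040394448085906 0.10923609724805328 [np.float64(0.095), np.float64(0.097), np.float64(0.095), np.float64(0.094)]
```

View pics/s8.png

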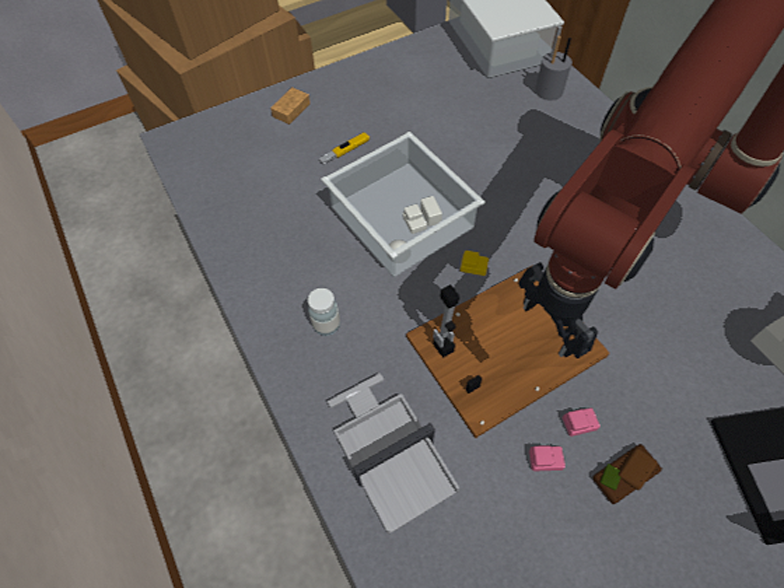

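The empty tray lies flat on the bare table at (395,455), with its handle top level at about 95 mm. The three offcuts are in the tub at (420,215), the lever is upright at (447,320), and the bystanders have not moved. The robot touches nothing.

```bash
python3 -c "
from station import ctrl
print(ctrl.job_done())"
```

```text
the job is handed in; nothing more can be done
None
```

I opened the clamp, tipped all three foam offcuts into the scrap tub, and handed the job in at about 45 s of the 67 s allowed. The interface gave no verdict.

**What I did**
- **Lever:** I swung it up to about 1.6 rad by its grip and left it there.
- **Tipping:** The rows offer no tilt. I got about 46° by pushing against the arm's outer reach limit, with the offcuts resting against a side wall. I then spun the tray over the tub so its open front faced downhill, and the fingers never went near the offcuts.
- **Tray:** I took most of the tilt out at the inner limit and set the empty tray on the bare table, ahead of the board.

**Last checks**
- **Scene picture:** The lever is upright and all three offcuts are in the tub. The tray lies on the table, and the knife, both brown pieces (either could be the bark), glue jar and look-alikes are where they were.
- **Tray flatness:** The depth along the handle reads 94 to 97 mm, which is level and matches the height expected on the table.
- **Robot:** The gripper is open and clear, with no contact force.

**What went wrong or disagreed**
- The first handle grasp sat about 10 mm too high, so I redid it lower before lifting.
- I misjudged the free space when choosing where to set the tray down. The tray's tongue ended up above a pink look-alike, with at least 80 mm under the tray, before I saw it. I moved the tray elsewhere without touching the piece.
- At the inner limit, joint 2 read about -1.0109 against its stated -1.01. At the outer limit, joint 3 read 0.055 against its stated 0.06. Both look like rounding or control error, but I could not confirm it.

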